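# Tip the tomato into the scrap caddy with its lever

### The arm

A 6-joint arm with a two-finger parallel gripper is mounted at the origin on a cart in front of the work surface, level with it; the furniture and walls round the work are solid. World frame = base frame: x ahead of the robot, y to its left, z up, the work surface at z = 0. Lengths are in mm, angles in rad, forces in N, time in s.
With the tool pointing down it reaches from about 275 to 975 mm from the base axis. Payload 8.4 kg.
Tool frame: the origin (TCP) lies where the fingers leave the gripper's body, on its centre line; the fingertips stand 88 mm ahead of it and the grasp point (between the pads) lies 69 mm ahead of it; z points along the fingers, y is the line along which they close (so a half turn about z gives the same grasp; the last joint's range is limited). The gripper opens to 92 mm and grips with 3 to 60 N. Pads are 20 mm wide; open, the fingers measure 128 mm over their backs; the gripper's body (75 mm by 189 mm) begins 69 mm behind the grasp point.
Start: joints at [1.315, 0.353, 1.633, -0, 1.155, -0.002], TCP at [156.926, 604.982, 302.683] pointing down, gripper open.
Joint ranges: [-2.63, 2.63], [-0.92, 2.1], [0.06, 2.66], [-1.3, 4.44], [0, 2.69], [-3.02, 3.02]. Speed limits (rad/s): [2.22, 2.22, 2.79, 3.14, 3.14, 3.14].

### API

Orientations are given as a unit quaternion [w, x, y, z].
In Python, from bench import arm gives the robot as it stands.
- The arm moves only by the shell command python3 -m jog 'ROWS' [OPENING] [FORCE]. ROWS is JSON, a list of rows, each a list of 4 numbers: the shift along the tool's x, y, z in mm, then the turn about the tool's z in rad. In form: [[x, y, z, yaw], ...]. A call has 1 to 20 rows; each row is the pose to reach, as a shift and turn from the pose commanded when the call began, along the tool's axes at that moment; what a row does not reach only later rows make up. A row lasts 1/10 s, in which the tool goes at most 50 mm and 8.59 degrees, less where a joint would pass 70% of its speed; a pose out of reach is approached as far as the arm can. A call with a gripper value outside its range is refused whole. OPENING is the gripper's target within -1 to 1 (fully open at 1, half-way at 0, shut at -1), set as the call begins (- or left out, the last holds). The fingers move at their own pace and stop on an object; FORCE is the grip in N (left out, the last holds). Time passes only in rows, so rows that repeat a pose let the fingers close. It gives the time, the measured TCP pose, the force, the opening and the grip force at its end, in the units of the state.
- arm.observe(): the state, without advancing time (a new reading comes with each control period).
- arm.grab_frame(name): name is "side" or "top" or "wrist"; returns (picture, depth): 420x560x3 uint8, blue, green, red; 420x560 float32, mm along the optical axis (not along the pixel's ray), 0 where there is no reading.
- arm.camera_model(name): a dict with "mtx" (3x3 intrinsics, pixels), "rvec" (rotation vector, rad) and "tvec" (3), from world to camera coordinates, as OpenCV has them. Camera axes: x right, y down, z forward; pixel columns grow to the right and rows downward; lengths in mm; the calibration is good to about 2 mm. The wrist camera is an equidistant fisheye: a pixel r from the principal point sees the ray r / f radians off the axis. A picture is of the moment at which its call begins: read the wrist's pose just before it. camera_model takes no time and is no camera call; for the wrist camera it gives the pose at the moment of the call.
- arm.job_done(): hands the job in; it is judged then, once.
The state is a dict: "time_s": time; "joint_positions": joint angles; "qd": joint speeds; "tau": joint torques, N m; "eef_pos": TCP position; "eef_rot": TCP orientation; "ft_force": force on the tool from outside, world axes, zero at the start; "wrist_torque": the same for the moment, N m; "width": opening from 0.0 (shut) to 1.0 (fully open); "gripper_force": force on a finger pad.
Only numpy, scipy, OpenCV 4.12 (cv2) and the standard library are available. Lean on these libraries where they do the work, as an engineer would, in place of code of your own. Each camera call takes 0.05 s, during which the arm holds its last target. There are 200 camera calls.

### The job

A spoilt tomato lies on the tip-up lid of the green scrap caddy. Press that caddy's front lever fully down and keep it down until the lid stands fully open and the tomato has rolled into the caddy, then let the lever rise slowly under your fingertips so that the lid sinks shut without slamming, and take the hand away. Touch neither the tomato nor a lid, leave the blue caddy shut, and do not disturb the other things on the worktop.

Things in the scene. Friction and masses are not known exactly. Their poses are not given: they have to be found in the camera images.
- green_caddy: dark grey bin with green lid and lever, fixed; sizes in mm: 215 deep (x) x 160 wide (y). Its front (own -x) faces the robot within 0.2 rad. Walls 5 thick; front and sides 128 high. The lid covers the front 122; behind it an open well (own x +20 to +102) with a guard 208 high. One hollow space inside, floor at height 8. Origin: centre of the underside, on the worktop
- green_pad (a point): middle of the top of the green lever's pad (mm: 60 wide, 44 long, 10 thick), 77 in front of the front wall; moves with it. The pivot is 90 from it, 12 inside the wall, 85 above the worktop. At rest 103 above the worktop, sloping up 0.2 rad to the robot; fully down 54 above it, sloping down 0.35 rad; from above it stays within 4 of the same place
- green_lever (a joint): angle of the green lever, rad: 0 at rest (up), 0.55 fully down (hard stop). A spring, the lid and its load push it up with 1 to 4 N at the pad, so press past that, to the stop; let go, it comes up by itself, fast
- green_lid (a joint): angle of the green lid, rad: 0 shut (level), 1.15 fully open (front edge up). Rigidly linked: 2.1 times the lever's angle, both opening and closing. Let go from open it slams; with the pad let up at some 20 to 30 mm/s it sinks gently
- green_tray (a point): the green lid, a shallow tray 122 x 160 mm, floor 6 mm thick, rims 24 mm high at front and sides, a lip 3 mm above its floor at the hinge. Point at the middle of the hinge at its rear edge, 129 mm above the worktop, caddy x +15 mm; the tray reaches along its own -x
- blue_caddy: dark grey bin with blue lid and lever, fixed; sizes in mm: 215 deep (x) x 160 wide (y). Its front (own -x) faces the robot within 0.2 rad. Walls 5 thick; front and sides 128 high. The lid covers the front 122; behind it an open well (own x +20 to +102) with a guard 208 high. One hollow space inside, floor at height 8. Origin: centre of the underside, on the worktop
- blue_pad (a point): middle of the top of the blue lever's pad (mm: 60 wide, 44 long, 10 thick), 77 in front of the front wall; moves with it. The pivot is 90 from it, 12 inside the wall, 85 above the worktop. At rest 103 above the worktop, sloping up 0.2 rad to the robot; fully down 54 above it, sloping down 0.35 rad; from above it stays within 4 of the same place
- blue_lever (a joint): angle of the blue lever, rad: 0 at rest (up), 0.55 fully down (hard stop). A spring, the lid and its load push it up with 1 to 4 N at the pad, so press past that, to the stop; let go, it comes up by itself, fast
- blue_lid (a joint): angle of the blue lid, rad: 0 shut (level), 1.15 fully open (front edge up). Rigidly linked: 2.1 times the lever's angle, both opening and closing. Let go from open it slams; with the pad let up at some 20 to 30 mm/s it sinks gently
- blue_tray (a point): the blue lid, a shallow tray 122 x 160 mm, floor 6 mm thick, rims 24 mm high at front and sides, a lip 3 mm above its floor at the hinge. Point at the middle of the hinge at its rear edge, 129 mm above the worktop, caddy x +15 mm; the tray reaches along its own -x
- tomato: red tomato with green stalk, 60 mm wide, 66 mm high, about 0.1 kg, loose, lying on the green lid at the start; as the lid tilts it rolls back into the well behind. Origin: its underside as it stands at the start
- garlic_1: white-pink garlic bulb, 56 mm, standing between the two levers; loose bystander
- garlic_2: white-pink garlic bulb, 55 mm, on the right of the caddies; loose bystander
- lemon_1: yellow lemon, 72 x 55 x 56 mm, to the right of the caddies; loose bystander
- onion_1: brown onion, 83 mm wide, 94 mm high, at the right; loose bystander
- pegs_1: small purple clothes peg, 72 x 15 x 12 mm, near the left end of the worktop; loose bystander
Things that resemble listed ones, but are neither listed nor needed, are in the scene too. Leave any purple look-alike of the tomato alone.

How it is judged (in metres and radians):
On the way:
1. the fingers hold the green lever down: the lid is fully open (at least 0.97 of 1.15 rad) and the tomato lies in the caddy (value of joint green_lid above 0.97 rad and contact force between the fingers and green_caddy above 0.5 N and z of tomato in the frame of green_caddy between 0 and 0.105 m and x of tomato in the frame of green_caddy between -0.105 and 0.105 m and y of tomato in the frame of green_caddy between -0.08 and 0.08 m), for 0.3 s.
At the end, for the whole second after the job is handed in: the tomato lies at rest inside the green caddy (below its rim), the green lid is shut (within 0.04 rad) with its lever up, the blue lid is shut, and the bystanders are within 30 mm of where they stood (value of joint each of green_lid, blue_lid below 0.04 rad and value of joint green_lever below 0.02 rad and linear speed of tomato below 0.03 m/s and z of tomato in the frame of green_caddy between 0 and 0.105 m and x of tomato in the frame of green_caddy between -0.105 and 0.105 m and y of tomato in the frame of green_caddy between -0.08 and 0.08 m and distance of each of garlic_1, garlic_2, lemon_1, onion_1, pegs_1 from where it was at the start of the episode below 0.03 m); the robot touches nothing.
It fails at once if the green lid slams: it closes faster than 2 rad/s in the last 0.4 rad before shut (value of joint green_lid below 0.4 rad and velocity of joint green_lid below -2 rad/s).
It fails at once if the robot touches the tomato (contact force between any of the fingers, the arm and tomato above 0.3 N).
It fails at once if the robot touches a lid instead of working the lever (contact force between any of the fingers, the arm and green_lid above 1 N or contact force between any of the fingers, the arm and blue_lid above 1 N).
It fails at once if the blue caddy is opened (value of joint blue_lid above 0.15 rad).
It fails at once if a bystander is moved by more than 30 mm (distance of any of garlic_1, garlic_2, lemon_1, onion_1, pegs_1 from where it was at the start of the episode above 0.03 m).
It also fails if it takes over 38 s, if anything falls off the work surface, if the arm or the gripper's body presses on something with over 40 N, if the wrist force passes 120 N, or if a joint passes its speed limit or range.

## Working session

There is one attempt and no reset: what is moved stays moved. The work goes in short steps, Python scripts to look and compute and a shell command to move; the robot and the scene stay as the last step left them, time stands still between calls to the robot, and variables do not carry over. Pictures are saved under pics/ and viewed, at most 10 in all, crops included, and the job is handed in when it is done.

```bash
mkdir -p pics; cat > h.py <<'E'
import numpy as np, cv2
from bench import arm
def grab(n,f):
    m=arm.camera_model(n); p,d=arm.grab_frame(n); cv2.imwrite(f'pics/{f}.png',p); np.savez(f'pics/{f}.npz',p=p,d=d,**{k:np.array(m[k],float) for k in('mtx','rvec','tvec')})
def w(f,u,v,r=1):
    z=np.load(f'pics/{f}.npz'); d=z['d'][v-r:v+r+1,u-r:u+r+1]; d=np.median(d[d>0])
    K=z['mtx']; R=cv2.Rodrigues(z['rvec'])[0]
    return (R.T@(np.array([(u-K[0,2])/K[0,0]*d,(v-K[1,2])/K[1,1]*d,d])-z['tvec'].ravel())).round(1)
E
python3 - <<'E'
from h import *
grab('top','t0');grab('side','s0')
a=cv2.imread('pics/t0.png');b=cv2.imread('pics/s0.png')
print(arm.observe())
E
```

```text
{'time_s': 0.1, 'joint_positions': array([ 1.31461676e+00,  3.53582452e-01,  1.63402983e+00,  1.58179048e-06,
        1.15519429e+00, -2.39926477e-03]), 'qd': array([-0.00047285, -0.00122127, -0.00135827,  0.00100213,  0.00089793,
       -0.00142681]), 'tau': array([-1.88598147e-03, -5.94908595e+01, -3.34930801e+01,  6.97382796e-02,
        1.83406484e-02, -4.15322074e-05]), 'eef_pos': array([156.83338898, 604.67090788, 302.04928316]), 'eef_rot': array([-7.89721481e-05,  1.26550205e-01,  9.91960018e-01, -6.01798973e-04]), 'ft_force': array([-0.20316296, -0.06106511, -0.77507189]), 'wrist_torque': array([-0.03498727,  0.03718353, -0.01140147]), 'gripper_force': 0.0, 'width': 0.9974609522356528}
```

View pics/t0.png

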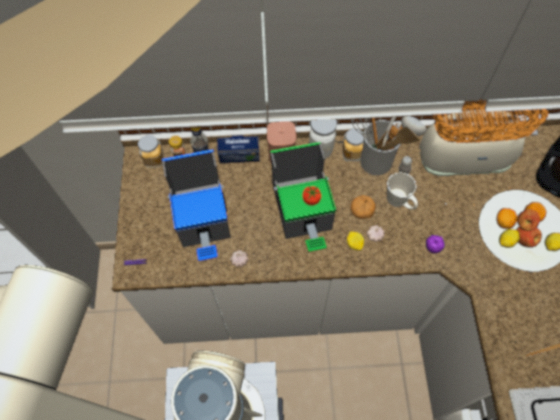

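View pics/s0.png

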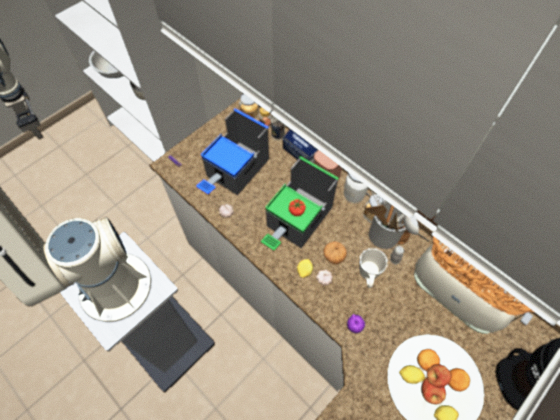

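Top view: the red tomato is at (312,196) on the green lid and the green pad at (316,244). The blue pad is at (206,253), garlic at (239,257) and (376,233), and the lemon at (356,240). The purple look-alike at (435,243) and the red fruits on the plate don't fit. I'll confirm in a crop and measure.

```bash
python3 - <<'E'
from h import *
for f,u,v,r in (('t0',316,244,1),('s0',271,242,1),('t0',206,253,1),('t0',312,196,1),('t0',356,240,1),('t0',239,257,1)): print(f,u,v,w(f,u,v,r))
for f,(x0,x1,y0,y1) in (('t0',(250,400,130,270)),('s0',(220,360,150,290))):
    z=np.load(f'pics/{f}.npz');h=cv2.cvtColor(z['p'],cv2.COLOR_BGR2HSV)
    m=(h[...,0]>45)&(h[...,0]<75)&(h[...,1]>120)
    P=np.array([w(f,x,y,0) for y in range(y0,y1) for x in range(x0,x1) if m[y,x] and z['d'][y,x]>0])
    pad=P[(P[:,2]>75)&(P[:,2]<118)]; lid=P[(P[:,2]>122)&(P[:,2]<160)]
    for q in(pad,lid):
        (c,s,a)=cv2.minAreaRect(q[:,:2].astype(np.float32)); print(f,len(q),np.median(q,0),c,s,a)
a=cv2.imread('pics/t0.png')[160:265,260:400]; cv2.imwrite('pics/c0.png',cv2.resize(a,None,fx=5,fy=5,interpolation=2))
E
```

```text
t0 316 244 [ 471.4 -303.3  107.1]
s0 271 242 [ 472.7 -308.2  104.2]
t0 206 253 [462.6  31.6 106. ]
t0 312 196 [ 595.  -298.   186.9]
t0 356 240 [ 501.1 -435.8   53. ]
t0 239 257 [468.6 -63.9  45.6]
t0 225 [ 472.8 -301.9  104.7] (641.1405639648438, -304.3525085449219) (377.54461669921875, 85.06072235107422) 3.4621338844299316
t0 1474 [ 601.35 -267.8   136.8 ] (612.9786376953125, -280.7018737792969) (129.1982879638672, 160.98922729492188) 8.555572509765625
s0 157 [ 473.5 -305.4  101.9] (638.146728515625, -251.81063842773438) (385.0269775390625, 95.7374038696289) 11.250594139099121
s0 1089 [ 601.5 -278.6  134.8] (609.7784423828125, -284.2713623046875) (127.92626953125, 159.4350128173828) 8.110883712768555
```

View pics/c0.png

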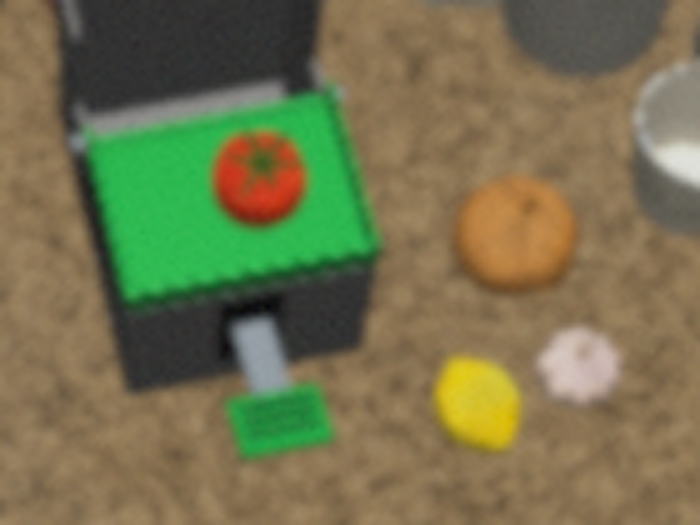

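The crop confirms it: the red tomato with a stalk sits on the green lid, and the green pad is in front at about (471,-303.5), z 103. Caddy yaw is about 0.147 rad. I'll move above the pad with the fingers shut.

```bash
python3 -m jog '[[-5,-8,0,0],[-20,-30,0,-0.02],[-45,-68,0,-0.04],[-70,-106,0,-0.06],[-95,-143,0,-0.08],[-120,-181,0,-0.1],[-145,-218,0,-0.12],[-170,-256,0,-0.14],[-195,-294,0,-0.16],[-220,-332,0,-0.18],[-245,-369,0,-0.2],[-270,-407,0,-0.22],[-295,-445,0,-0.24],[-320,-482,0,-0.26],[-345,-520,0,-0.28],[-370,-558,0,-0.3],[-395,-595,0,-0.32],[-420,-633,0,-0.34],[-445,-671,0,-0.36],[-470,-708,0,-0.38]]' -1 20
python3 -m jog '[[-25,-38,0,-0.01],[-45,-68,0,-0.02],[-56,-85,0,-0.02],[-61,-92,0,-0.02],[-61,-92,0,-0.02],[-61,-92,0,-0.02],[-61,-92,0,-0.02]]'
```

```text
time_s: 2.1
eef_pos: [433.6, -200.5, 302.6]
eef_rot: [-0.0, -0.063, 0.998, 0.0]
ft_force: [1.0, 0.7, 0.1]
width: 0.007
gripper_force: 0.0
time_s: 2.8
eef_pos: [505.4, -281.0, 302.8]
eef_rot: [-0.0, -0.073, 0.997, 0.0]
ft_force: [1.0, -0.5, 0.4]
width: 0.006
gripper_force: 0.0
```

```bash
python3 -m jog '[[15,-7,0,0],[30,-13,0,0],[38,-17,10,0],[38,-17,30,0],[38,-17,55,0],[38,-17,75,0],[38,-17,85,0],[38,-17,85,0],[38,-17,85,0]]'
python3 - <<'E'
from h import *
grab('top','t1');grab('side','s1')
a=cv2.imread('pics/t1.png')[170:275,250:390];b=cv2.imread('pics/s1.png')[170:275,220:360]
cv2.imwrite('pics/c1.png',np.hstack([cv2.resize(i,(400,300),interpolation=2) for i in(a,b)]))
E
```

```text
time_s: 3.7
eef_pos: [471.0, -304.6, 218.0]
eef_rot: [0.0, -0.073, 0.997, -0.0]
ft_force: [-0.3, 0.3, -0.5]
width: 0.004
gripper_force: 0.0
```

View pics/c1.png

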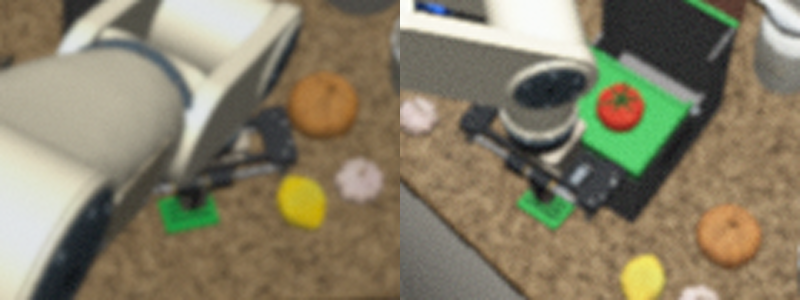

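The crop shows the fingertips centred over the green pad, with the tomato and lid clear. I'll press now.

```bash
python3 -m jog '[[0,0,8,0],[0,0,16,0],[0,0,22,0],[0,0,26,0],[0,0,30,0],[0,0,34,0],[0,0,38,0],[0,0,42,0],[0,0,46,0],[0,0,50,0],[0,0,54,0],[0,0,58,0],[0,0,62,0],[0,0,66,0],[0,0,69,0],[0,0,72,0],[0,0,74,0],[0,0,76,0],[0,0,76,0],[0,0,76,0]]'
```

```text
time_s: 5.8
eef_pos: [471.1, -304.3, 142.3]
eef_rot: [0.0, -0.073, 0.997, -0.0]
ft_force: [-1.3, 2.1, 10.3]
width: 0.005
gripper_force: 5.2
```

```bash
python3 -m jog '[[0,0,1,0],[0,0,2,0],[0,0,2,0],[0,0,2,0],[0,0,2,0],[0,0,2,0],[0,0,2,0],[0,0,2,0],[0,0,2,0],[0,0,2,0]]'
python3 - <<'E'
from h import *
grab('top','t2');grab('side','s2')
a=cv2.imread('pics/t2.png')[130:235,250:390];b=cv2.imread('pics/s2.png')[140:245,220:360]
cv2.imwrite('pics/c2.png',np.hstack([cv2.resize(i,(400,300),interpolation=2) for i in(a,b)]))
E
```

```text
time_s: 6.8
eef_pos: [471.2, -304.4, 141.8]
eef_rot: [0.0, -0.073, 0.997, -0.0]
ft_force: [-6.3, 5.1, 27.7]
width: 0.007
gripper_force: 13.9
```

View pics/c2.png

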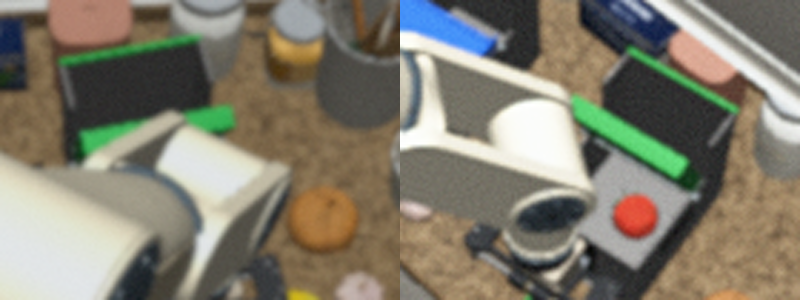

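The lid stands fully open. In the side view the tomato is at about (302,215), apparently down inside the bin. I'll check that with depth.

```bash
python3 - <<'E'
from h import *
print(w('s2',302,215),w('s2',300,200))
E
```

```text
[ 642.7 -298.3   63. ] [ 712.  -226.8    2.8]
```

The tomato is in the bin: its top is at z 63 and it lies inside the walls. Next I'll let the lever rise slowly.

```bash
python3 -m jog '[[0,0,-2,0],[0,0,-4,0],[0,0,-6,0],[0,0,-8,0],[0,0,-10,0],[0,0,-12,0],[0,0,-14,0],[0,0,-16,0],[0,0,-18,0],[0,0,-20,0],[0,0,-22,0],[0,0,-24,0],[0,0,-26,0],[0,0,-28,0],[0,0,-30,0],[0,0,-32,0],[0,0,-34,0],[0,0,-36,0],[0,0,-38,0],[0,0,-40,0]]'
python3 -m jog '[[0,0,-2,0],[0,0,-4,0],[0,0,-6,0],[0,0,-8,0],[0,0,-10,0],[0,0,-12,0],[0,0,-14,0],[0,0,-16,0],[0,0,-18,0],[0,0,-20,0],[0,0,-22,0],[0,0,-26,0],[0,0,-32,0],[0,0,-42,0],[0,0,-56,0],[0,0,-70,0],[0,0,-78,0],[0,0,-80,0],[0,0,-80,0]]'
python3 -m jog '[[20,0,0,0],[50,0,0,0],[90,0,0,0],[120,0,0,0],[130,0,0,0],[130,0,0,0],[130,0,0,0],[130,0,0,0],[130,0,0,0]]'
python3 - <<'E'
from h import *
grab('top','t3');grab('side','s3')
a=cv2.imread('pics/t3.png')[150:270,230:390];b=cv2.imread('pics/s3.png')[140:260,220:380]
cv2.imwrite('pics/c3.png',np.hstack([cv2.resize(i,(400,300),interpolation=2) for i in(a,b)]))
E
```

```text
time_s: 8.9
eef_pos: [471.3, -304.3, 179.9]
eef_rot: [0.0, -0.073, 0.997, -0.0]
ft_force: [-0.4, 0.8, 2.6]
width: 0.005
gripper_force: 1.0
time_s: 10.8
eef_pos: [471.2, -304.3, 260.2]
eef_rot: [0.0, -0.073, 0.997, -0.0]
ft_force: [-0.3, 0.6, 0.4]
width: 0.006
gripper_force: 0.0
time_s: 11.7
eef_pos: [343.4, -323.2, 259.6]
eef_rot: [0.0, -0.073, 0.997, 0.0]
ft_force: [-0.5, 0.4, 0.8]
width: 0.007
gripper_force: 0.0
```

View pics/c3.png

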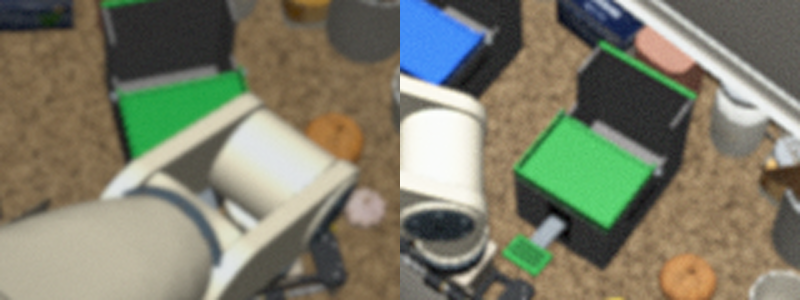

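The green lid is shut and empty, its lever is up, the hand is clear and the blue lid is shut. A short wait, then I'll hand it in.

```bash
python3 -m jog '[[0,0,0,0],[0,0,0,0],[0,0,0,0],[0,0,0,0],[0,0,0,0],[0,0,0,0],[0,0,0,0],[0,0,0,0],[0,0,0,0],[0,0,0,0],[0,0,0,0],[0,0,0,0],[0,0,0,0],[0,0,0,0],[0,0,0,0],[0,0,0,0]]'; python3 -c "
from bench import arm
print(arm.job_done())"
```

```text
time_s: 13.4
eef_pos: [342.5, -323.2, 259.7]
eef_rot: [0.0, -0.073, 0.997, -0.0]
ft_force: [-0.4, 0.1, 0.2]
width: 0.006
gripper_force: 0.0
the job is handed in; nothing more can be done
None
```

The job is handed in, though no verdict came back: the tomato is in the green caddy, its lid was let down slowly and is shut, the blue caddy stayed shut, and the hand is clear.

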